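Fill the punch tray and sweep the gauge bar over it

ROBOT

A 7-joint arm with a two-finger parallel gripper is mounted at the origin on the work surface. World frame = base frame: x ahead of the robot, y to its left, z up, the work surface at z = 0. Lengths are in m, angles in rad, forces in N, time in s.
With the tool pointing down it reaches from about 0.4 to 0.85 m from the base axis. Payload 10.4 kg.
Tool frame: the origin (TCP) lies midway between the tips of the shut fingers; the grasp point (between the pads) lies 19 mm behind it; x points along the fingers, y is the direction in which the jaws open and shut, and the axes are right-handed (so a half turn about x gives the same grasp; the last joint's range is limited). The gripper opens to 85 mm and grips with 20 to 120 N. Pads are 22 mm wide; open, the fingers measure 114 mm over their backs; the gripper's body (76 mm by 85 mm) begins 54 mm behind the grasp point. The pads swing forward as they close: fully open they stand 13 mm farther back than shut.
Start: joints at [1.326, 0.332, -0.065, 1.46, 0.022, 1.35, -0.088], TCP at [0.138, -0.61, 0.231] pointing down, gripper open.
Joint ranges: [-2.6, 2.6], [-0.5, 2.12], [-1.47, 1.34], [0.16, 2.42], [-1.27, 4.41], [0.06, 2.06], [-2.6, 2.6]. Speed limits (rad/s): [2.22, 2.22, 2.79, 2.79, 3.14, 3.14, 3.14].

INTERFACE

Orientations are given as a unit quaternion [w, x, y, z].
In Python, from bench import manip, cams, job gives the robot as it stands. The module is installed in compiled form; this text tells all that it offers.
- The arm moves only by the tool servo_tool, never from a script. Its argument "moves" is one flat list of numbers, 7 for each row, row after row: the finger opening in m, from 0 to 0.0854, then the shift along the tool's x, y, z in m, then the turn, a rotation vector about the tool's x, y, z in degrees. A call has 1 to 20 rows; each row is the pose to reach, as a shift and turn from the pose commanded when the call began, along the tool's axes at that moment; what a row does not reach only later rows make up. A row lasts 1/12 s, in which the tool goes at most 41.7 mm and 7.16 degrees, less where a joint would pass 70% of its speed; a pose out of reach is approached as far as the arm can. A call with a gripper value outside its range is refused whole. The fingers move at their own pace and stop on an object; "newtons" is the grip in N (left out, the last holds). Time passes only in rows, so rows that repeat a pose let the fingers close. It gives the time, the measured TCP pose, the force and the opening at its end, in the units of the state.
- manip.get_state(): the state, without advancing time (a new reading comes with each control period).
- cams.snapshot(name): name is "scene" or "top" or "wrist"; returns (picture, depth): 420x560x3 uint8, red, green, blue; 420x560 float32, m along the optical axis (not along the pixel's ray), 0 where there is no reading.
- cams.get_calibration(name): a dict with "fx", "fy", "cx", "cy" (pixels), "k1" (the pictures are not rectified: a ray, as slopes to the right and down, at radius r is drawn at 1 + k1 r^2 times it, then the intrinsics apply), "T" (4x4, takes a point from camera to world coordinates). Camera axes: x right, y up, looking along -z (the intrinsics and any distortion apply to the point x, -y, -z); pixel columns grow to the right and rows downward; lengths in m; the calibration is good to about 2 mm. A picture is of the moment at which its call begins: read the wrist's pose just before it. get_calibration takes no time and is no camera call; for the wrist camera it gives the pose at the moment of the call.
- job.finish_job(): hands the job in, once; it reports no verdict.
Trained networks look in the newest picture that a camera, given by its name, has taken for a name from the list of things; names that differ only in an ending like _2 or _b are one class to them, and where a whole thing is asked for, a point or a joint stands for the part that bears it (a point fixed in the world has none). Each returns a list of dicts, best first, with "confidence" (0 to 1); they miss things now and then, are a little off and sometimes report something else, mostly with a low value. They report only what shows in the picture. A call takes as long as a camera call. They do not tell look-alikes from the thing itself.
- cams.boxes_of(name, camera): "bbox" ([left, top, width, height] in pixels, round what is visible of it).
- cams.regions_of(name, camera): "pixels" (420x560 bool, what is visible of it) and "bbox" ([left, top, width, height] in pixels, round what is visible of it).
The state is a dict: "time": time; "qpos": joint angles; "joint_velocities": joint speeds; "joint_torque": joint torques, N m; "ee_pos": TCP position; "orientation": TCP orientation; "force": force on the tool from outside, world axes, zero at the start; "wrist_torque": the same for the moment, N m; "finger_gap": opening from 0.0 (shut) to 1.0 (fully open).
Only numpy, scipy, OpenCV 4.12 (cv2) and the standard library are available. Lean on these libraries where they do the work, as an engineer would, in place of code of your own. Each camera call takes 0.05 s, during which the arm holds its last target. There are 200 camera calls.

TASK

On the watchmaker's bench, put the missing low punch block (the same low, narrow shape as the two already in the wooden tray; not the taller or the wider one) into the tray's empty middle bay so that it lies flat on the floor, below the rim, and let go of it. Then check that nothing sticks up by sliding the tray's gauge bar along the rim all the way to the other end, and let go.

Things in the scene. Friction and masses are not known exactly. Their poses are not given: they have to be found in the camera images.
- block_center (a point): Centre (24 mm above the underside) of the missing loose walnut block, 0.12 kg: base 80 (its x) x 50 (y) x 14 mm high, with a central grip ridge 40 (x) x 22 (y) mm up to 48 mm height, to pinch across its 22 mm. Six 7 mm steel punches at x = +-31 mm, 30 mm high. z up; goes in either way round. Two look-alikes on the bench do not fit: one 78 mm tall, one with a base 86 mm in y.
- tray: Fixed open wooden tray, 112 (its x) x 274 (y) x 58 mm high; origin: centre of its underside, z up. Floor 6 mm thick, side walls 8, end blocks 30. Floor strips 8 x 8 mm at y = +-37 mm part it into bays 96 (x) x 66 (y) mm at y = -74, 0, +74 mm. The outer two hold low blocks, long side along tray x, tops 4 mm under the rim; the middle one, at the origin, is empty.
- bar (a joint): Slide of the gauge bar, a steel straightedge bridging the tray 1.5 mm above the rim. Metres towards the tray's +y: 0 at the -y end (bar at y = -125 mm), 0.25 at its stop at the other end (y = +125 mm). Starts at 0 to 0.015. About 1.5 N moves it; it stays where left. Anything over 1.5 mm above the rim stops it.
- bar_grip (a point): Centre of the gauge bar's upright grip, an aluminium plate 40 (tray x) x 12 (tray y) x 35 mm high in the middle of the 16 mm wide, 6 mm thick bar. The point is 83 mm above the bench; the plate spans 65.5 to 100.5 mm above it. Axes as the tray's; moves with the bar.
Things that resemble listed ones, but are neither listed nor needed, are in the scene too. Leave any turquoise look-alike of the part that bears block_center alone.

How it is judged:
By the outcome, as a careful person would: the job done as asked, in the order asked, and still so for the second after the job is handed in, with the robot touching nothing.
It also fails if it takes over 59 s, if anything falls off the work surface, if the arm or the gripper's body presses on something with over 40 N, if the wrist force passes 120 N, or if a joint passes its speed limit or range.

## Working session

There is one attempt and no reset: what is moved stays moved. The work goes in short steps, Python scripts to look and compute and a tool call to move; the robot and the scene stay as the last step left them, time stands still between calls to the robot, and variables do not carry over. Pictures are saved under pics/ and viewed, about 8 in all and at most 12, crops included, and the job is handed in when it is done.

Besides the shell and the picture viewer there is one more tool, called as name(argument=value, ...) on one line, values as JSON. servo_tool: Moves the arm, as the interface text tells. Its arguments: {"type":"object","properties":{"moves":{"type":"array"},"newtons":{"type":"number"}},"required":["moves"]}

```bash
mkdir -p pics
cat > h.py <<'E'
import numpy as np, cv2
from bench import manip, cams, job
from scipy.spatial.transform import Rotation as R
def cloud(name):
    st=manip.get_state(); K=cams.get_calibration(name); im,d=cams.snapshot(name)
    v,u=np.mgrid[0:420,0:560].astype(float)
    xd=(u-K['cx'])/K['fx']; yd=(v-K['cy'])/K['fy']; x,y=xd.copy(),yd.copy()
    for _ in range(8):
        s=1+K['k1']*(x*x+y*y); x=xd/s; y=yd/s
    P=np.stack([x*d,-y*d,-d],-1)@K['T'][:3,:3].T+K['T'][:3,3]
    P[d==0]=np.nan
    return im,P
def save(n,im): cv2.imwrite('pics/'+n,cv2.cvtColor(im,cv2.COLOR_RGB2BGR))
def tool(dw):  # world delta -> tool axes
    q=manip.get_state()['orientation']; return R.from_quat(np.roll(q,-1)).inv().apply(dw)
E
python3 - <<'E'
from h import *
im,P=cloud('top'); save('top.png',im)
im2,P2=cloud('scene'); save('scene.png',im2)
np.save('top.npy',P);np.save('scene.npy',P2)
for c in('top','scene'):
  for n in('block_center','tray','bar','bar_grip'):
    print(c,n,[(b['bbox'],round(b['confidence'],2)) for b in cams.boxes_of(n,c)])
s=manip.get_state();print(s['ee_pos'],s['orientation'],s['time'])
E
```

```text
top block_center [([305.7, 263.2, 40.8, 30.6], 0.88), ([340.4, 159.6, 32.4, 35.6], 0.6), ([393.4, 238.9, 21.2, 31.8], 0.56)]
top tray [([112.4, 148.1, 115.1, 53.1], 0.59)]
top bar [([212.0, 148.7, 6.5, 51.1], 0.8), ([339.0, 161.1, 36.4, 34.5], 0.15)]
top bar_grip [([213.0, 149.3, 9.1, 53.0], 0.83)]
scene block_center [([232.3, 155.6, 36.0, 20.0], 0.89), ([157.6, 187.3, 17.3, 27.8], 0.88), ([203.1, 196.1, 34.0, 25.3], 0.73), ([289.9, 174.8, 31.0, 23.4], 0.58)]
scene tray [([268.2, 244.8, 126.7, 124.5], 0.83)]
scene bar [([266.8, 245.3, 53.0, 34.1], 0.68)]
scene bar_grip [([266.7, 244.5, 53.0, 30.9], 0.66)]
[ 0.13753527 -0.60970467  0.23132699] [ 0.07830214  0.702778    0.07823853 -0.70274504] 0.5
```

Run:
```python
import cv2,numpy as np
a=cv2.imread('pics/top.png');b=cv2.imread('pics/scene.png')
cv2.imwrite('pics/t2.png',cv2.resize(a[110:330,90:440],None,fx=2.28,fy=2.28,interpolation=3))
cv2.imwrite('pics/s2.png',cv2.resize(b[130:390,120:420],None,fx=2.3,fy=2.3,interpolation=3))
```

```text
(no output)
```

View pics/t2.png

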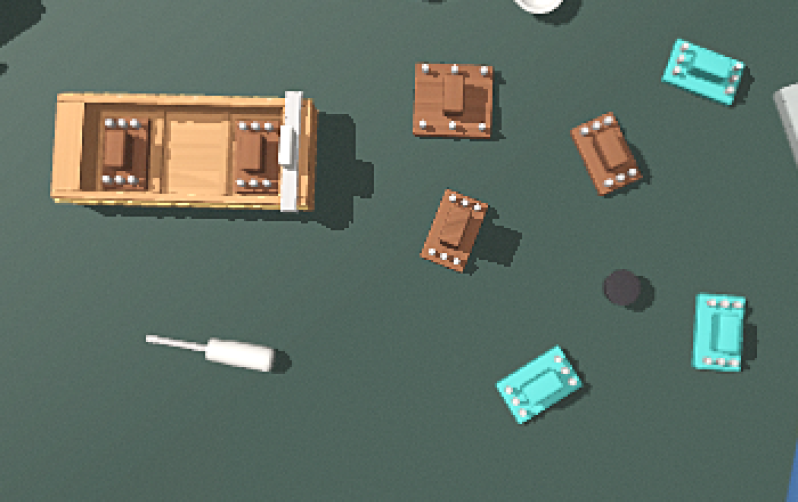

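View pics/s2.png

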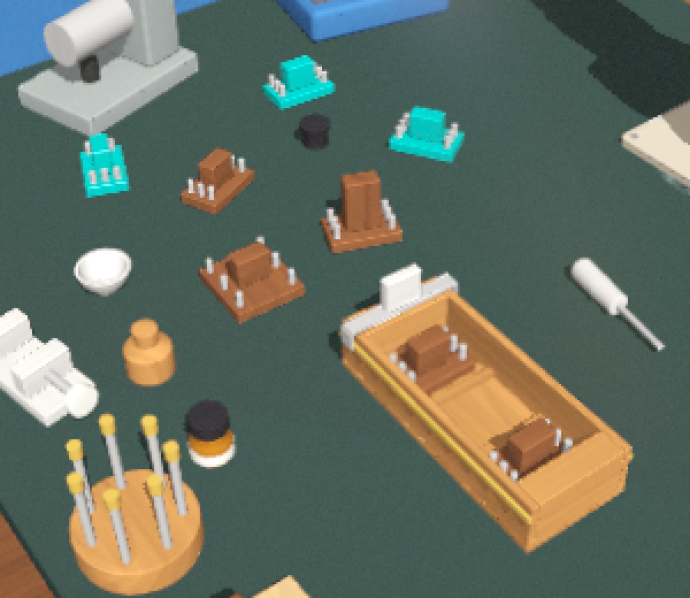

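Brown look-alikes, as top-image pixels: wide (289,154), tall (290,211, about 78 mm) and low narrow (355,177). There are also turquoise ones at (399,141), (406,256) and (327,279). I choose (355,177), and next measure its height and the tray.

Run:
```python
import numpy as np,cv2
for c in('top','scene'):
    P=np.load(c+'.npy')
    print(c, 'bench z', np.nanmedian(P[:,:,2]))
    def rect(m,lab):
        p=P[m]; r=cv2.minAreaRect((p[:,:2]*1000).astype(np.float32)); print(lab,m.sum(),np.round(r[0],1),np.round(r[1],1),round(r[2],1),'zmax',np.round(np.nanpercentile(p[:,2],[50,98]),3))
    if c=='top':
        for lab,(u,v) in dict(low=(355,177),wide=(289,154),tall=(290,211)).items():
            w=np.zeros(P.shape[:2],bool); w[v-22:v+23,u-22:u+23]=1
            rect(w&(P[:,:,2]>.006),lab+' all'); rect(w&(P[:,:,2]>.04),lab+' ridge')
            rect(w&(P[:,:,2]>.006)&(P[:,:,2]<.02),lab+' base')
        w=np.zeros(P.shape[:2],bool); w[140:212,105:240]=1
        rect(w&(P[:,:,2]>.012),'tray all'); rect(w&(P[:,:,2]>.05)&(P[:,:,2]<.062),'rim')
        rect(w&(P[:,:,2]>.075),'grip');rect(w&(P[:,:,2]>.063),'bar')
```

```text
top bench z 2.637658763382511e-05
low all 653 [ 556.  -333.7] [79.9 51.1] 23.8 zmax [0.015 0.05 ]
low ridge 161 [ 556.2 -334.1] [40.  22.9] 24.8 zmax [0.047 0.051]
low base 410 [ 556.  -333.7] [79.9 51.1] 23.8 zmax [0.014 0.018]
wide all 1092 [ 616.8 -166.4] [86.2 81.3] 86.8 zmax [0.014 0.049]
wide ridge 146 [ 616.4 -166.5] [22.  38.6] 85.0 zmax [0.047 0.052]
wide base 873 [ 616.8 -166.4] [86.2 81.3] 86.8 zmax [0.014 0.018]
tall all 649 [ 472.7 -166.2] [49.8 80. ] 68.3 zmax [0.015 0.08 ]
tall ridge 167 [ 472.5 -166.2] [21.8 39.8] 68.9 zmax [0.077 0.081]
tall base 437 [ 472.7 -166.2] [49.8 80. ] 68.3 zmax [0.014 0.018]
tray all 4159 [557.4 123.8] [275.5 124.8] 87.7 zmax [0.053 0.098]
rim 1800 [557.3 123.8] [275.5 124.6] 87.8 zmax [0.057 0.061]
grip 122 [552.6   4.5] [12.3 38.6] 87.2 zmax [0.1   0.103]
bar 367 [558.6 125.5] [258.7 123. ] 87.6 zmax [0.067 0.103]
scene bench z -0.0004908977320577934
```

Run:
```python
from h import *
K=cams.get_calibration('top');print(np.round(K['T'],3),K['fx'])
K=cams.get_calibration('wrist');print(np.round(K['T'],3),K['fx'])
print(R.from_quat(np.roll(manip.get_state()['orientation'],-1)).as_matrix().round(3))
```

```text
[[-0.006  0.997 -0.078  0.388]
 [-1.    -0.007 -0.015 -0.146]
 [-0.016  0.078  0.997  1.037]
 [ 0.     0.     0.     1.   ]] 415.3692713360788
[[ 0.22   0.94   0.261  0.203]
 [-0.975  0.212  0.059 -0.595]
 [ 0.    -0.268  0.963  0.375]
 [ 0.     0.     0.     1.   ]] 300.1408006319044
[[ 0.     0.22  -0.975]
 [-0.    -0.975 -0.22 ]
 [-1.     0.    -0.   ]]
```

Run:
```python
import numpy as np
for c in('scene','top'):
    P=np.load(c+'.npy').reshape(-1,3); p=P[(P[:,2]>.11)&(P[:,0]>.1)]
    k,n=np.unique((p[:,:2]/.05).round().astype(int),axis=0,return_counts=True)
    for a,b in zip(k,n):
        if b>5: m=((p[:,:2]/.05).round().astype(int)==a).all(1); print(c,a*.05,b,p[m,2].max().round(2))
```

```text
scene [ 0.1 -1.3] 121 0.31
scene [ 0.1  -1.25] 143 0.31
scene [ 0.1 -0.6] 38 0.44
scene [ 0.1  -0.55] 149 0.44
scene [ 0.15 -1.3 ] 286 0.32
scene [ 0.15 -1.25] 274 0.32
scene [ 0.15 -0.7 ] 10 0.32
scene [ 0.15 -0.65] 312 0.44
scene [ 0.15 -0.6 ] 581 0.45
scene [ 0.15 -0.55] 463 0.45
scene [ 0.2 -1.3] 306 0.33
scene [ 0.2  -1.25] 303 0.33
scene [ 0.2 -0.6] 71 0.45
scene [ 0.25 -1.3 ] 345 0.34
scene [ 0.25 -1.25] 312 0.34
scene [ 0.3 -1.3] 359 0.35
scene [ 0.3  -1.25] 331 0.35
scene [ 0.35 -1.3 ] 368 0.36
scene [ 0.35 -1.25] 391 0.36
scene [ 0.4 -1.3] 426 0.37
scene [ 0.4  -1.25] 390 0.37
scene [ 0.45 -1.3 ] 449 0.38
scene [ 0.45 -1.25] 418 0.38
scene [ 0.45 -0.65] 21 0.14
scene [ 0.45 -0.6 ] 80 0.14
scene [ 0.5 -1.3] 502 0.39
scene [ 0.5  -1.25] 421 0.39
scene [ 0.5 -0.7] 20 0.14
scene [ 0.5  -0.65] 136 0.14
scene [ 0.5 -0.6] 249 0.14
scene [ 0.55 -1.8 ] 160 0.3
scene [ 0.55 -1.75] 262 0.33
scene [ 0.55 -1.7 ] 90 0.33
scene [ 0.55 -1.65] 126 0.34
scene [ 0.55 -1.6 ] 148 0.35
scene [ 0.55 -1.55] 165 0.35
scene [ 0.55 -1.5 ] 182 0.36
scene [ 0.55 -1.45] 198 0.37
scene [ 0.55 -1.4 ] 214 
[... 1078 characters left out ...]
.6] 447 0.14
top [ 0.55 -0.65] 160 0.14
top [ 0.55 -0.6 ] 417 0.13
top [ 0.6  -0.65] 21 0.13
top [ 0.6 -0.6] 379 0.13
top [0.65 0.5 ] 8 0.11
top [0.7  0.45] 18 0.17
top [0.7 0.5] 113 0.17
top [0.75 0.45] 467 0.2
top [0.75 0.5 ] 297 0.2
top [ 0.8  -0.45] 47 0.14
top [ 0.8 -0.4] 250 0.14
top [ 0.8  -0.35] 10 0.12
top [0.8  0.45] 290 0.2
top [0.8 0.5] 99 0.2
top [ 0.85 -0.45] 254 0.17
top [ 0.85 -0.4 ] 649 0.17
top [ 0.85 -0.35] 35 0.14
top [0.85 0.  ] 19 0.11
top [0.85 0.05] 36 0.12
top [0.85 0.1 ] 22 0.12
top [0.85 0.5 ] 173 0.19
top [ 0.9  -0.45] 186 0.17
top [ 0.9 -0.4] 281 0.17
top [0.9 0. ] 19 0.12
top [0.9  0.05] 24 0.12
top [0.9 0.1] 23 0.12
top [0.9 0.5] 17 0.15
top [0.9  0.55] 42 0.14
```

servo_tool(moves=[0.06, 0.03, -0.177, -0.469, -11.4, 0, 0, 0.06, 0.03, -0.177, -0.469, -11.4, 0, 0, 0.06, 0.03, -0.177, -0.469, -11.4, 0, 0, 0.06, 0.03, -0.177, -0.469, -11.4, 0, 0, 0.06, 0.03, -0.177, -0.469, -11.4, 0, 0, 0.06, 0.03, -0.177, -0.469, -11.4, 0, 0, 0.06, 0.03, -0.177, -0.469, -11.4, 0, 0, 0.06, 0.03, -0.177, -0.469, -11.4, 0, 0, 0.06, 0.03, -0.177, -0.469, -11.4, 0, 0, 0.06, 0.03, -0.177, -0.469, -11.4, 0, 0, 0.06, 0.03, -0.177, -0.469, -11.4, 0, 0, 0.06, 0.03, -0.177, -0.469, -11.4, 0, 0, 0.06, 0.03, -0.177, -0.469, -11.4, 0, 0, 0.06, 0.03, -0.177, -0.469, -11.4, 0, 0, 0.06, 0.03, -0.177, -0.469, -11.4, 0, 0, 0.06, 0.03, -0.177, -0.469, -11.4, 0, 0])

```text
time: 1.83
ee_pos: [0.555, -0.3354, 0.2014]
orientation: [-0.147, -0.691, -0.147, 0.692]
force: [-1.2, -0.1, -0.8]
finger_gap: 0.703
```

Run:
```python
from h import *
im,P=cloud('wrist'); save('w1.png',im)
s=manip.get_state(); print(s['ee_pos'],s['time'])
near=np.hypot(P[...,0]-.556,P[...,1]+.334)<.06
for lo,hi,l in((.04,.056,'ridge'),(.008,.02,'base')):
    m=near&(P[...,2]>lo)&(P[...,2]<hi); r=cv2.minAreaRect((P[m][:,:2]*1000).astype(np.float32)); print(l,m.sum(),r,P[m][:,2].mean())
M=R.from_quat(np.roll(s['orientation'],-1)).as_matrix();print(M.round(3),np.degrees(np.arctan2(M[1,1],M[0,1])))
```

```text
[ 0.55487354 -0.33555025  0.2015393 ] 1.8833
ridge 844 ((556.2920532226562, -334.1279602050781), (39.49994659423828, 21.714374542236328), 23.530790328979492) 0.04812990523695987
base 1989 ((555.9351806640625, -334.0916442871094), (80.13052368164062, 50.010128021240234), 23.8815860748291) 0.014458572337675502
[[-0.     0.406 -0.914]
 [-0.001 -0.914 -0.406]
 [-1.     0.001  0.001]] -66.03959654806145
```

View pics/w1.png

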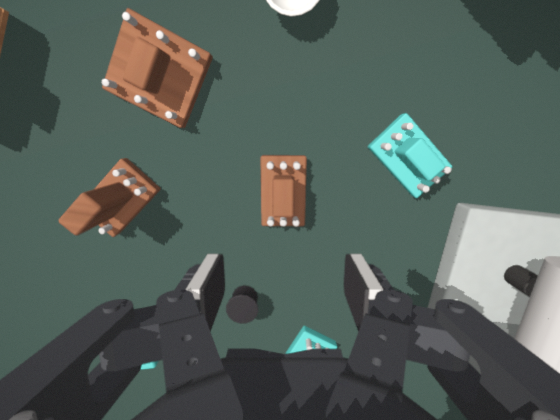

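The picture shows the low narrow block at pixel (284,190), aligned between the jaws. The tall look-alike (110,200) and the wide one (155,70) are clear of it. Next I descend and grip.

servo_tool(moves=[0.06, 0.14, -0.001, -0.002, 0, 0, 0, 0.06, 0.14, -0.001, -0.002, 0, 0, 0, 0.06, 0.14, -0.001, -0.002, 0, 0, 0, 0.06, 0.14, -0.001, -0.002, 0, 0, 0, 0.06, 0.16, -0.001, -0.002, 0, 0, 0, 0.06, 0.181, -0.001, -0.002, 0, 0, 0, 0.06, 0.181, -0.001, -0.002, 0, 0, 0, 0.06, 0.181, -0.001, -0.002, 0, 0, 0, 0.0, 0.181, -0.001, -0.002, 0, 0, 0, 0.0, 0.181, -0.001, -0.002, 0, 0, 0, 0.0, 0.181, -0.001, -0.002, 0, 0, 0, 0.0, 0.181, -0.001, -0.002, 0, 0, 0, 0.0, 0.181, -0.001, -0.002, 0, 0, 0, 0.0, 0.181, -0.001, -0.002, 0, 0, 0, 0.0, 0.181, -0.001, -0.002, 0, 0, 0, 0.0, 0.181, -0.001, -0.002, 0, 0, 0], newtons=40)

```text
time: 3.22
ee_pos: [0.5583, -0.3328, 0.022]
orientation: [0.148, 0.692, 0.147, -0.691]
force: [-1.5, -0.4, 7.6]
finger_gap: 0.245
```

servo_tool(moves=[0.0, -0.03, 0, 0, 0, 0, 0, 0.0, -0.065, 0, 0, 0, 0, 0, 0.0, -0.1, 0, 0, 0, 0, 0, 0.0, -0.128, 0, 0, 0, 0, 0, 0.0, -0.128, -0.038, -0.017, 5, 0, 0, 0.0, -0.128, -0.076, -0.034, 10, 0, 0, 0.0, -0.128, -0.114, -0.051, 15, 0, 0, 0.0, -0.128, -0.152, -0.068, 20, 0, 0, 0.0, -0.128, -0.19, -0.085, 26.3, 0, 0, 0.0, -0.128, -0.228, -0.102, 26.3, 0, 0, 0.0, -0.128, -0.266, -0.119, 26.3, 0, 0, 0.0, -0.128, -0.304, -0.136, 26.3, 0, 0, 0.0, -0.128, -0.342, -0.153, 26.3, 0, 0, 0.0, -0.128, -0.38, -0.17, 26.3, 0, 0, 0.0, -0.128, -0.4, -0.179, 26.3, 0, 0, 0.0, -0.128, -0.412, -0.184, 26.3, 0, 0, 0.0, -0.128, -0.417, -0.186, 26.3, 0, 0, 0.0, -0.128, -0.417, -0.186, 26.3, 0, 0, 0.0, -0.128, -0.417, -0.186, 26.3, 0, 0])

```text
time: 4.8
ee_pos: [0.5571, 0.1233, 0.1483]
orientation: [-0.014, 0.707, -0.014, -0.707]
force: [0.0, -0.4, -1.0]
finger_gap: 0.249
```

Run:
```python
from h import *
im,P=cloud('wrist'); save('w2.png',im)
s=manip.get_state(); print(s['ee_pos'],s['time'],s['finger_gap'],s['force'])
M=R.from_quat(np.roll(s['orientation'],-1)).as_matrix();print(M.round(3),np.degrees(np.arctan2(M[1,1],M[0,1])))
near=np.hypot(P[...,0]-.559,P[...,1]-.124)<.06
print(np.histogram(P[near][:,2],bins=np.arange(0,.26,.01)))
c=np.array([.5574,.1238]);a=np.radians(87.7);ty=np.array([np.cos(a),np.sin(a)]);tx=np.array([ty[1],-ty[0]])
for n,Q in(('wrist',P),('top',cloud('top')[1])):
    l=np.stack([(Q[...,:2]-c)@tx,(Q[...,:2]-c)@ty],-1)*1000; z=Q[...,2]
    m=(abs(l[...,0])<70)&(abs(l[...,1])<150)&(z>.052)&(z<.0595); p=l[m]
    print(n,'rim extents',np.percentile(p,[.5,99.5],axis=0).round(1),m.sum(), cv2.minAreaRect(p.astype(np.float32)))
    m=(abs(l[...,0])<70)&(abs(l[...,1])<60)&(z>.125)&(z<.15);p=l[m]
    if m.sum()>10: print(n,'held base?',m.sum(),cv2.minAreaRect(p.astype(np.float32)),z[m].mean())
```

```text
[0.55719736 0.1227238  0.14825138] 4.85 0.2481361270865141 [-0.43581928 -0.08070498 -1.38103705]
[[ 0.    -0.04  -0.999]
 [-0.001 -0.999  0.04 ]
 [-1.     0.001 -0.   ]] -92.29897375188493
(array([ 2918,  1151,   988,    20,   297,   910,    13,     0,     0,
           0,     0,     0,    10,   808,  3857,  1301,   873,  4794,
        1054,  2148,  6951,  5820, 12001, 14598,  8560]), array([0.  , 0.01, 0.02, 0.03, 0.04, 0.05, 0.06, 0.07, 0.08, 0.09, 0.1 ,
       0.11, 0.12, 0.13, 0.14, 0.15, 0.16, 0.17, 0.18, 0.19, 0.2 , 0.21,
       0.22, 0.23, 0.24, 0.25]))
wrist rim extents [[ -55.3 -137.6]
 [  56.   134.6]] 13439 ((0.3559379577636719, -1.830078125), (274.97552490234375, 126.19380187988281), 89.82537078857422)
wrist held base? 4675 ((18.65886688232422, -0.9880771636962891), (50.101234436035156, 37.76967239379883), 89.91647338867188) 0.1407283910682301
top rim extents [[ -55.6 -137.5]
 [  57.1   79.2]] 711 ((0.5249977111816406, -28.221580505371094), (124.24500274658203, 218.722900390625), 0.00958863366395235)
top held base? 315 ((-1.9886283874511719, -1.1705551147460938), (80.54918670654297, 51.29844665527344), 0.49319756031036377) 0.1399680719565411
```

View pics/w2.png

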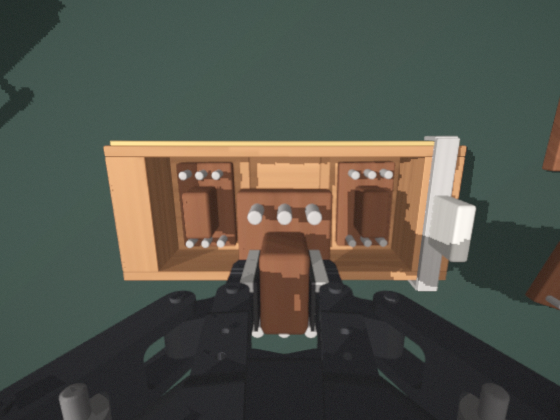

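The block is held level at pixel (285,265) over the middle bay, 2 mm off in tray x. Next I lower it.

servo_tool(moves=[0.0, 0.03, 0, -0.002, 0, 0, 0, 0.0, 0.06, 0, -0.002, 0, 0, 0, 0.0, 0.085, 0, -0.002, 0, 0, 0, 0.0, 0.1, 0, -0.002, 0, 0, 0, 0.0, 0.107, 0, -0.002, 0, 0, 0, 0.0, 0.112, 0, -0.002, 0, 0, 0, 0.0, 0.116, 0, -0.002, 0, 0, 0, 0.0, 0.119, 0, -0.002, 0, 0, 0, 0.0, 0.119, 0, -0.002, 0, 0, 0, 0.0, 0.119, 0, -0.002, 0, 0, 0])

```text
time: 5.73
ee_pos: [0.5594, 0.1244, 0.03]
orientation: [-0.014, 0.707, -0.014, -0.707]
force: [0.0, -0.5, -1.8]
finger_gap: 0.251
```

servo_tool(moves=[0.0, 0.001, 0, 0, 0, 0, 0, 0.0, 0.002, 0, 0, 0, 0, 0, 0.0, 0.002, 0, 0, 0, 0, 0, 0.0, 0.002, 0, 0, 0, 0, 0])

```text
time: 6.07
ee_pos: [0.5594, 0.1244, 0.0279]
orientation: [-0.014, 0.707, -0.014, -0.707]
force: [-1.3, -1.1, 4.9]
finger_gap: 0.249
```

servo_tool(moves=[0.042, 0, 0, 0, 0, 0, 0, 0.042, 0, 0, 0, 0, 0, 0, 0.042, 0, 0, 0, 0, 0, 0, 0.042, 0, 0, 0, 0, 0, 0, 0.042, -0.01, 0, 0, 0, 0, 0, 0.042, -0.03, 0, 0, 0, 0, 0, 0.042, -0.06, 0, 0, 0, 0, 0, 0.042, -0.1, 0, 0, 0, 0, 0, 0.042, -0.13, 0, 0, 0, 0, 0, 0.042, -0.16, 0, 0, 0, 0, 0, 0.042, -0.172, 0, 0, 0, 0, 0, 0.042, -0.172, 0, 0, 0, 0, 0])

```text
time: 7.07
ee_pos: [0.5605, 0.125, 0.2035]
orientation: [-0.014, 0.709, -0.013, -0.705]
force: [0.9, 0.3, -0.6]
finger_gap: 0.491
```

Run:
```python
from h import *
im,P=cloud('wrist'); save('w3.png',im)
s=manip.get_state(); print(s['ee_pos'],s['time'],s['finger_gap'])
c=np.array([.5574,.1238]);a=np.radians(87.7);ty=np.array([np.cos(a),np.sin(a)]);tx=np.array([ty[1],-ty[0]])
l=np.stack([(P[...,:2]-c)@tx,(P[...,:2]-c)@ty],-1)*1000; z=P[...,2]
for yc in(-74,0,74):
  for lo,hi in((.016,.0235),(.045,.057)):
    m=(abs(l[...,0])<44)&(abs(l[...,1]-yc)<33)&(z>lo)&(z<hi);print(yc,m.sum(),cv2.minAreaRect(l[m].astype(np.float32)),np.percentile(z[m],[5,50,95]).round(4))
m=(abs(l[...,0])<30)&(l[...,1]<-100)&(z>.09)&(z<.11);print('grip',m.sum(),l[m].mean(0),P[m].mean(0),cv2.minAreaRect(l[m].astype(np.float32)))
```

```text
[0.55960275 0.12461696 0.20098691] 7.1167 0.4914866587728892
-74 1764 ((0.6828422546386719, -76.39775085449219), (79.77007293701172, 51.32027816772461), 1.3672444820404053) [0.019  0.0205 0.0218]
-74 935 ((1.0122928619384766, -76.10478973388672), (39.3955192565918, 23.085290908813477), 1.7420406341552734) [0.0493 0.0543 0.0556]
0 1965 ((0.06175994873046875, 3.7473373413085938), (56.79703903198242, 79.49980926513672), 89.92633056640625) [0.0192 0.0204 0.0217]
0 856 ((-0.10111427307128906, 0.1864757537841797), (39.7072868347168, 21.527982711791992), 0.19218146800994873) [0.0519 0.0543 0.0555]
74 1948 ((0.1524505615234375, 75.75678253173828), (87.23944854736328, 60.2288703918457), 0.04212420433759689) [0.0182 0.0204 0.0219]
74 1237 ((0.415985107421875, 83.3717041015625), (87.68115234375, 47.09019088745117), 0.7655324339866638) [0.0471 0.054  0.0558]
grip 881 [   1.4097961  -118.62844528] [0.55404789 0.00521054 0.09927284] ((0.38543701171875, -120.13443756103516), (12.323596000671387, 40.716060638427734), 89.63775634765625)
```

View pics/w3.png

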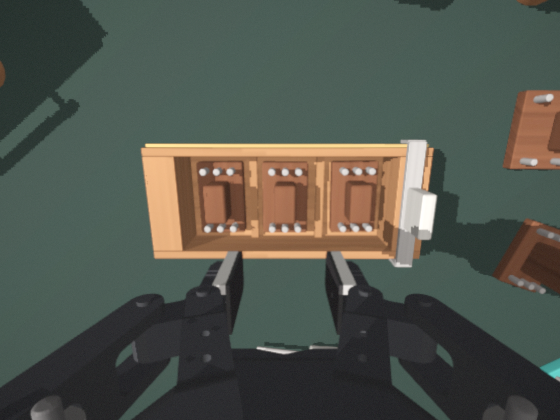

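The block lies flat at pixel (285,200). Its ridge top is at 54.3 mm, the same as its neighbours and below the 58 mm rim. Next I go to the bar grip.

servo_tool(moves=[0.042, 0, 0.04, 0.001, 0, 0, 0, 0.042, 0, 0.08, 0.002, 0, 0, 0, 0.042, 0, 0.12, 0.002, 0, 0, 0, 0.042, 0, 0.12, 0.002, 0, 0, 0, 0.042, 0.04, 0.12, 0.002, 0, 0, 0, 0.042, 0.08, 0.12, 0.002, 0, 0, 0, 0.042, 0.11, 0.12, 0.002, 0, 0, 0, 0.042, 0.13, 0.12, 0.002, 0, 0, 0, 0.042, 0.13, 0.12, 0.002, 0, 0, 0, 0.042, 0.13, 0.12, 0.002, 0, 0, 0, 0.0, 0.13, 0.12, 0.002, 0, 0, 0, 0.0, 0.13, 0.12, 0.002, 0, 0, 0, 0.0, 0.13, 0.12, 0.002, 0, 0, 0, 0.0, 0.13, 0.12, 0.002, 0, 0, 0, 0.0, 0.13, 0.12, 0.002, 0, 0, 0, 0.0, 0.13, 0.12, 0.002, 0, 0, 0], newtons=20)

```text
time: 8.45
ee_pos: [0.5534, 0.0046, 0.0709]
orientation: [-0.014, 0.708, -0.014, -0.706]
force: [-0.3, -0.5, 8.0]
finger_gap: 0.137
```

servo_tool(moves=[0, -0.002, -0.003, 0, 0, 0, 0, 0, -0.002, -0.01, 0, 0, 0, 0, 0, -0.002, -0.022, 0, 0, 0, 0, 0, -0.002, -0.036, 0, 0, 0, 0, 0, -0.002, -0.05, 0, 0, 0, 0, 0, -0.002, -0.064, 0, 0, 0, 0, 0, -0.002, -0.078, 0, 0, 0, 0, 0, -0.002, -0.092, 0, 0, 0, 0, 0, -0.002, -0.106, 0, 0, 0, 0, 0, -0.002, -0.12, 0, 0, 0, 0, 0, -0.002, -0.134, 0, 0, 0, 0, 0, -0.002, -0.148, 0, 0, 0, 0, 0, -0.002, -0.162, 0, 0, 0, 0, 0, -0.002, -0.176, 0, 0, 0, 0, 0, -0.002, -0.19, 0, 0, 0, 0, 0, -0.002, -0.204, 0, 0, 0, 0, 0, -0.002, -0.218, 0, 0, 0, 0, 0, -0.002, -0.228, 0, 0, 0, 0, 0, -0.002, -0.234, 0, 0, 0, 0, 0, -0.002, -0.234, 0, 0, 0, 0])

```text
time: 10.12
ee_pos: [0.5624, 0.2393, 0.0712]
orientation: [-0.014, 0.708, -0.013, -0.706]
force: [5.5, -0.1, -7.7]
finger_gap: 0.136
```

Moved 0.235 m. Next I ease it up to the stop.

servo_tool(moves=[0, 0, -0.003, 0, 0, 0, 0, 0, 0, -0.006, 0, 0, 0, 0, 0, 0, -0.009, 0, 0, 0, 0, 0, 0, -0.011, 0, 0, 0, 0, 0, 0, -0.013, 0, 0, 0, 0, 0, 0, -0.013, 0, 0, 0, 0, 0, 0, -0.013, 0, 0, 0, 0])

```text
time: 10.7
ee_pos: [0.5627, 0.2477, 0.0712]
orientation: [-0.013, 0.707, -0.016, -0.707]
force: [2.0, -10.4, 0.1]
finger_gap: 0.135
```

servo_tool(moves=[0.042, 0, 0.003, 0, 0, 0, 0, 0.042, 0, 0.003, 0, 0, 0, 0, 0.042, 0, 0.003, 0, 0, 0, 0, 0.042, 0, 0.003, 0, 0, 0, 0, 0.042, -0.02, 0.003, 0, 0, 0, 0, 0.042, -0.05, 0.003, 0, 0, 0, 0, 0.042, -0.08, 0.003, 0, 0, 0, 0, 0.042, -0.1, 0.02, 0, 0, 0, 0, 0.042, -0.13, 0.06, 0, 0, 0, 0, 0.042, -0.15, 0.1, 0, 0, 0, 0, 0.042, -0.15, 0.1, 0, 0, 0, 0])

```text
time: 11.62
ee_pos: [0.5598, 0.1464, 0.2249]
orientation: [-0.015, 0.709, -0.016, -0.705]
force: [0.4, -0.8, 0.3]
finger_gap: 0.49
```

Run:
```python
from h import *
im,P=cloud('wrist'); save('w4.png',im)
s=manip.get_state(); print(s['ee_pos'],s['time'],s['force'])
c=np.array([.5574,.1238]);a=np.radians(87.7);ty=np.array([np.cos(a),np.sin(a)]);tx=np.array([ty[1],-ty[0]])
for P in(P,cloud('scene')[1]):
  l=np.stack([(P[...,:2]-c)@tx,(P[...,:2]-c)@ty],-1)*1000; z=P[...,2]
  m=(abs(l[...,0])<44)&(abs(l[...,1])<33)&(z>.045)&(z<.07);print('mid',m.sum(),np.percentile(z[m],[5,50,95]).round(4),l[m].mean(0))
  m=(abs(l[...,0])<30)&(l[...,1]>90)&(l[...,1]<160)&(z>.094)&(z<.108);print('grip',m.sum(),l[m].mean(0),np.ptp(l[m],axis=0))
```

```text
[0.55992085 0.14623247 0.22461554] 11.6667 [ 0.44933249 -0.59682368  0.44393998]
mid 744 [0.052  0.0543 0.0556] [1.40840947 0.56028434]
grip 622 [  1.31216869 121.99875155] [39.64058013 12.34843152]
mid 174 [0.0465 0.0527 0.056 ] [1.85972809 3.45859099]
grip 130 [  0.72426123 125.7178822 ] [41.20906868 13.83773366]
```

View pics/w4.png

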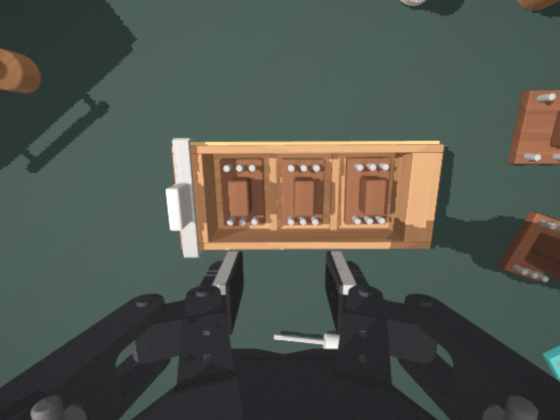

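The bar is at the far end (pixel (185,200)) and the blocks are flat. The two cameras disagree by 3.7 mm on how far the bar went, so I measure it against the tray's own ends.

Run:
```python
from h import *
c=np.array([.5574,.1238]);a=np.radians(87.7);ty=np.array([np.cos(a),np.sin(a)]);tx=np.array([ty[1],-ty[0]])
for n in('wrist','top','scene'):
  P=cloud(n)[1]
  l=np.stack([(P[...,:2]-c)@tx,(P[...,:2]-c)@ty],-1)*1000; z=P[...,2]
  b=(abs(l[...,0])<64)&(abs(l[...,1])<160)
  r=b&(abs(z-.058)<.0025)&(abs(l[...,0])<54); g=b&(abs(z-.0655)<.002)&(l[...,1]>90); t=b&(abs(z-.1)<.004)&(l[...,1]>90)
  for k,m in(('rim',r),('bar',g),('grip',t)):
    if m.sum()>10: print(n,k,m.sum(),np.percentile(l[m][:,1],[1,99]).round(1))
```

```text
wrist rim 6736 [-137.5  116.4]
wrist bar 1335 [115.1 130.8]
wrist grip 593 [117.  128.5]
top rim 1019 [-136.9  117.4]
top bar 108 [115.6 133. ]
top grip 56 [118.2 129.4]
scene rim 974 [-136.1  136.5]
scene bar 249 [116.7 132.8]
scene grip 115 [118.2 131.2]
```

All three cameras put the bar about 1–2 mm short of 125 mm, which is within calibration error. I'll confirm it with a push.

servo_tool(moves=[0.03, 0, -0.04, 0, 0, 0, 0, 0.03, 0, -0.08, 0.001, 0, 0, 0, 0.03, 0, -0.1, 0.001, 0, 0, 0, 0.03, 0, -0.101, 0.001, 0, 0, 0, 0.03, 0, -0.101, 0.001, 0, 0, 0, 0.03, 0.04, -0.101, 0.001, 0, 0, 0, 0.03, 0.08, -0.101, 0.001, 0, 0, 0, 0.03, 0.12, -0.101, 0.001, 0, 0, 0, 0.03, 0.145, -0.101, 0.001, 0, 0, 0, 0.03, 0.15, -0.101, 0.001, 0, 0, 0, 0.03, 0.15, -0.101, 0.001, 0, 0, 0, 0.03, 0.15, -0.104, 0.001, 0, 0, 0, 0.03, 0.15, -0.107, 0.001, 0, 0, 0, 0.03, 0.15, -0.11, 0.001, 0, 0, 0, 0.03, 0.15, -0.113, 0.001, 0, 0, 0, 0.03, 0.15, -0.115, 0.001, 0, 0, 0, 0.03, 0.15, -0.117, 0.001, 0, 0, 0, 0.03, 0.15, -0.117, 0.001, 0, 0, 0])

```text
time: 13.37
ee_pos: [0.5625, 0.2571, 0.0729]
orientation: [0.01, -0.706, 0.022, 0.708]
force: [-15.0, -39.2, 21.5]
finger_gap: 0.354
```

That is a firm stop: the plate centre is at y≈0.248, unchanged. I back off and leave.

servo_tool(moves=[0.03, 0, 0.006, 0, 0, 0, 0, 0.03, 0, 0.012, 0, 0, 0, 0, 0.03, 0, 0.016, 0, 0, 0, 0, 0.03, 0, 0.016, 0, 0, 0, 0, 0.03, -0.03, 0.016, 0, 0, 0, 0, 0.03, -0.07, 0.016, 0, 0, 0, 0, 0.03, -0.11, 0.016, 0, 0, 0, 0, 0.03, -0.15, 0.06, 0, 0, 0, 0, 0.03, -0.16, 0.1, 0, 0, 0, 0, 0.03, -0.16, 0.116, 0, 0, 0, 0, 0.03, -0.16, 0.116, 0, 0, 0, 0])

```text
time: 14.28
ee_pos: [0.5592, 0.1463, 0.2344]
orientation: [-0.015, 0.709, -0.017, -0.705]
force: [0.3, -0.6, -0.6]
finger_gap: 0.35
```

Run:
```python
from h import *
c=np.array([.5574,.1238]);a=np.radians(87.7);ty=np.array([np.cos(a),np.sin(a)]);tx=np.array([ty[1],-ty[0]])
for n in('wrist','top','scene'):
  im,P=cloud(n); save('f_%s.png'%n,im)
  l=np.stack([(P[...,:2]-c)@tx,(P[...,:2]-c)@ty],-1)*1000; z=P[...,2]
  b=(abs(l[...,0])<64)&(abs(l[...,1])<160)
  for k,m in(('bar',b&(abs(z-.0655)<.002)&(l[...,1]>90)),('grip',b&(abs(z-.1)<.004)&(l[...,1]>90)),('mid',(abs(l[...,0])<44)&(abs(l[...,1])<33)&(z>.045)&(z<.07))):
    if m.sum()>10: print(n,k,m.sum(),np.percentile(l[m][:,1],[1,99]).round(1),np.percentile(z[m],[5,50,95]).round(4))
s=manip.get_state();print(s['time'],s['ee_pos'],s['force'],s['joint_velocities'].round(3) if hasattr(s['joint_velocities'],'round') else '')
```

```text
wrist bar 1252 [115.2 130.8] [0.0646 0.066  0.067 ]
wrist grip 556 [117.  128.5] [0.0974 0.1007 0.1019]
wrist mid 729 [-10.4  11.4] [0.0512 0.0543 0.0555]
top bar 124 [115.2 132.9] [0.0638 0.0657 0.0673]
top grip 67 [118.1 129.7] [0.0969 0.1003 0.1028]
top mid 162 [-11.2  10.9] [0.048  0.0534 0.057 ]
scene bar 238 [116.4 132.9] [0.0638 0.0652 0.0671]
scene grip 119 [118.6 132.1] [0.0967 0.0989 0.1006]
scene mid 179 [-8.4 12.4] [0.0459 0.0529 0.0559]
14.4333 [0.55709395 0.15341403 0.23200548] [ 0.32395561  0.51284304 -0.44805435] [-0.022  0.016 -0.015  0.002  0.001 -0.    -0.001]
```

View pics/f_wrist.png

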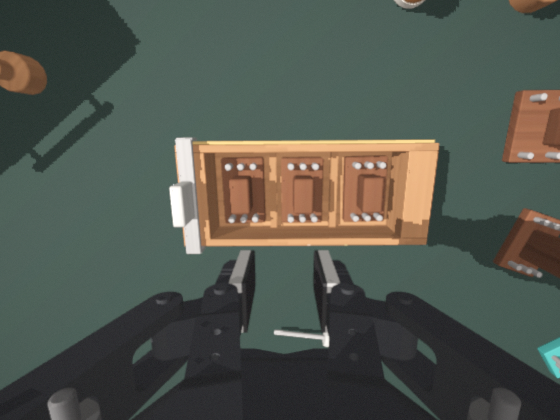

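The bar stayed where it was under the hard push, so it is at its stop (pixel (185,195)). The middle block is flat (pixel (303,195)), and the arm is clear.

```bash
python3 -c "
from h import *
print(job.finish_job())"
```

```text
the job is handed in; nothing more can be done
None
```

I put the low, narrow walnut block in the tray's empty middle bay, slid the gauge bar to its stop at the other end, let go of both and handed the job in at about 14.4 s.

- **Block:** its ridge top measures 54 mm above the bench, level with its neighbours and under the 58 mm rim. It lies flat. The bar slid over it with no sign of catching.
- **Bar:** I pushed it a second time to check it was at the stop, and it did not move. The wrist and top cameras put it at y ≈ 123–124 mm, about 1–2 mm short of the stated 125 mm. The scene camera puts it at 125. I take the gap as error in my tray-centre and camera measurements.
- **Forces:** the second push was firmer than I meant, about 39 N sideways (47 N in total at the wrist). It came through one finger pad, not the gripper body, and the wrist limit is 120 N.

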